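Fetch the setting ring from behind the plug gauges

ROBOT

A 6-joint arm with a two-finger parallel gripper is mounted at the origin on the work surface. World frame = base frame: x ahead of the robot, y to its left, z up, the work surface at z = 0. Lengths are in m, angles in degrees, forces in N, time in s.
With the tool pointing down it reaches from about 0.375 to 0.9 m from the base axis. Payload 3.1 kg.
Tool frame: the origin (TCP) lies on the centre line of the jaws, within the pads' length; the fingertips stand 25 mm ahead of it and the grasp point (between the pads) lies 6 mm ahead of it; z points along the fingers, y is the line along which they close (so a half turn about z gives the same grasp; the last joint's range is limited). The gripper opens to 87 mm and grips with 3 to 60 N. Pads are 19 mm wide; open, the fingers measure 117 mm over their backs; the gripper's body (75 mm by 190 mm) begins 51 mm behind the grasp point.
Start: joints at [-74.399, 30.224, 82.088, -0, 67.689, -10.227], TCP at [0.272, -0.563, 0.248] pointing down, gripper open.
Joint ranges: [-176.69, 176.69], [-43.24, 126.21], [12.49, 139.97], [-82, 262], [0, 151.66], [-163.58, 163.58]. Speed limits (degrees/s): [159.86, 159.86, 180, 180, 180, 180].

INTERFACE

Orientations are given as a 3x3 rotation matrix whose columns are the frame's x, y, z axes.
In Python, from rig import bot, cams, models gives the robot as it stands. The module is installed in compiled form; this text tells all that it offers.
- The arm moves only by the shell command python3 -m handwheel 'ROWS' [OPENING]. ROWS is JSON, a list of rows, each a list of 6 numbers: the shift along the world's x, y, z each as a share of 1 m, from -1 to 1, then the turn, a rotation vector about the world's x, y, z each as a share of 2 rad, from -1 to 1. In form: [[dx, dy, dz, wx, wy, wz], ...]. A call has exactly 8 rows; each row is the pose to reach, as a shift and turn from the pose commanded when the call began; what a row does not reach only later rows make up. A row lasts 1/12 s, in which the tool goes at most 41.7 mm and 7.16 degrees, less where a joint would pass 70% of its speed; a pose out of reach is approached as far as the arm can. A call with a number of a shift or a turn outside -1 to 1 is refused whole. A call with a gripper value outside its range is refused whole. OPENING is the opening, from -1 (shut) to 1 (fully open), so that 0 is half open, set as the call begins (- or left out, the last holds). The fingers move at their own pace and stop on an object; the grip force is fixed at half the most. Time passes only in rows, so rows that repeat a pose let the fingers close, or fill a call up. It gives the time, the measured TCP pose, the force, the opening and the grip force at its end, in the units of the state.
- bot.read_state(): the state, without advancing time (a new reading comes with each control period).
- cams.capture(name): name is "side" or "top"; returns (picture, depth): 384x512x3 uint8, blue, green, red; 384x512 float32, m along the optical axis (not along the pixel's ray), 0 where there is no reading.
- cams.calibration(name): a dict with "mtx" (3x3 intrinsics, pixels), "R" (3x3) and "t" (3): a world point X has camera coordinates R X + t. Camera axes: x right, y down, z forward; pixel columns grow to the right and rows downward; lengths in m; the calibration is good to about 2 mm. A picture is of the moment at which its call begins. calibration takes no time and is no camera call.
- bot.hand_in(): hands the job in; it is judged then, once.
Trained networks look in the newest picture that a camera, given by its name, has taken for a name from the list of things; names that differ only in an ending like _2 or _b are one class to them, and where a whole thing is asked for, a point or a joint stands for the part that bears it (a point fixed in the world has none). Each returns a list of dicts, best first, with "conf" (0 to 1); they miss things now and then, are a little off and sometimes report something else, mostly with a low value. They report only what shows in the picture. A call takes as long as a camera call. They do not tell look-alikes from the thing itself.
- models.spot_in(query, camera): "position" ([column, row] in pixels, amid what is visible of it).
- models.tip_of(query, camera): "position" ([column, row] in pixels: a listed point, or the origin of a listed thing).
The state is a dict: "time_s": time; "joint_positions": joint angles; "qvel": joint speeds; "tau": joint torques, N m; "position": TCP position; "tcp_rot": TCP orientation; "force": force on the tool from outside, world axes, zero at the start; "moment": the same for the moment, N m; "opening": opening from 0.0 (shut) to 1.0 (fully open); "grasp_force": force on a finger pad.
Only numpy, scipy, OpenCV 4.12 (cv2) and the standard library are available. Lean on these libraries where they do the work, as an engineer would, in place of code of your own. Each camera call takes 0.05 s, during which the arm holds its last target. There are 200 camera calls.

TASK

The steel setting ring is needed on the comparator, but three tall plug gauges stand in front of it on the black storage plate: first stand all three upright in the blue tray, then lift the ring out and lay it flat in the middle of the comparator's brass anvil, and last put each plug gauge back upright on exactly the spot it came from. Set the plug gauges and the ring down rather than dropping them, knock no plug gauge over, and leave the oil bottle, the small brass bushing and the screwdriver where they are.

Things in the scene. Friction and masses are not known exactly. Their poses are not given: they have to be found in the camera images.
- ring_c (a point): the setting ring: bright steel ring lying flat on the storage plate, outside diameter 46 mm, bore 22 mm, 30 mm high, 0.25 kg, loose. The point is its centre, 15 mm above its underside; z up.
- plug_red_c (a point): plug gauge with a red handle, loose, standing upright on the storage plate, 110 mm tall, a turned part round about its vertical axis: steel measuring plug 40 mm in diameter from its underside to 38 mm up, dark neck 28 mm in diameter to 44 mm, then a straight red handle 24 mm in diameter up to the top; 0.32 kg (+-20 %); bottom-heavy. The point is on its axis, half-way up, 55 mm above its underside, 55 mm below its top; z up. Grip it by the handle.
- plug_yellow_c (a point): plug gauge with a yellow handle, loose, standing upright on the storage plate, 110 mm tall, a turned part round about its vertical axis: steel measuring plug 40 mm in diameter from its underside to 38 mm up, dark neck 28 mm in diameter to 44 mm, then a straight yellow handle 24 mm in diameter up to the top; 0.32 kg (+-20 %); bottom-heavy. The point is on its axis, half-way up, 55 mm above its underside, 55 mm below its top; z up. Grip it by the handle.
- plug_green_c (a point): plug gauge with a green handle, loose, standing upright on the storage plate, 110 mm tall, a turned part round about its vertical axis: steel measuring plug 40 mm in diameter from its underside to 38 mm up, dark neck 28 mm in diameter to 44 mm, then a straight green handle 24 mm in diameter up to the top; 0.32 kg (+-20 %); bottom-heavy. The point is on its axis, half-way up, 55 mm above its underside, 55 mm below its top; z up. Grip it by the handle.
- rack: the storage plate: black steel plate 130 x 170 mm (x, y), 12 mm high, fixed, with pale discs 48 mm in diameter marking the seats. Origin: centre of its underside. In its own frame (-x is its front, roughly towards the robot) the ring's seat is near (30, 0) mm and the three plug gauges stand near (-25, 0), (16, 53) and (16, -53) mm, close around the ring, which one where varies; while they stand there is no room for a gripper over the ring.
- comparator: the comparator (bench gauge): grey base 120 mm wide (y), 30 mm high, fixed, reaching from 55 mm in front of (-x) to 135 mm behind (+x) the origin; on it the round brass anvil, 66 mm in diameter, its flat top 40 mm above the table. Origin: on the anvil's vertical axis, at table height. Two steel posts and a dial, up to 135 mm high, stand behind the anvil, from 84 to 130 mm along +x; nothing else is above the anvil.
- tray: the blue plastic tray, the side area: open tray 210 x 115 mm outside (x, y), walls 4 mm thick and 22 mm high, flat floor 4 mm thick, empty, fixed. Origin: centre of its underside; x along its length.
- oil: amber oil bottle with a black cap, 44 mm in diameter, 100 mm tall, loose, to be left alone. Origin: centre of its underside.
- bushing_c (a point): small brass bushing, outside diameter 34 mm, 22 mm high, loose on the table, to be left alone. The point is its centre.
- driver: screwdriver with an orange handle, about 150 mm long, handle 26 mm thick, lying on the table along its own x, loose, to be left alone. Origin: centre of its underside.
Mind the look-alikes: they are no part of the job. What is shaped like the part that bears plug_yellow_c but pink or turquoise is not meant.

How it is judged (in metres and radians):
On the way, in this order (a step that is already met when the one before it is completed fails the run):
1. all three plug gauges stand upright and released in the blue tray, the ring still in its place (x of plug_red_c in the frame of tray between -0.085 and 0.085 m and y of plug_red_c in the frame of tray between -0.04 and 0.04 m and angle between each of plug_red_c, plug_yellow_c, plug_green_c's own z axis and vertical below 0.1 rad and height (world z) of each of plug_red_c, plug_yellow_c, plug_green_c below 0.07 m and linear speed of each of plug_red, plug_yellow, plug_green below 0.02 m/s and contact force between each of plug_red, plug_yellow, plug_green and the fingers below 0.05 N and x of plug_yellow_c in the frame of tray between -0.085 and 0.085 m and y of plug_yellow_c in the frame of tray between -0.04 and 0.04 m and x of plug_green_c in the frame of tray between -0.085 and 0.085 m and y of plug_green_c in the frame of tray between -0.04 and 0.04 m and distance of ring_c from where it was at the start of the episode below 0.015 m), for 0.2 s.
2. the ring lies flat and released in the middle of the anvil, the plug gauges still standing in the tray (horizontal distance between ring_c and comparator below 0.012 m and z of ring_c in the frame of comparator between 0.05 and 0.06 m and angle between each of ring_c, plug_red_c, plug_yellow_c, plug_green_c's own z axis and vertical below 0.1 rad and linear speed of each of ring, plug_red, plug_yellow, plug_green below 0.02 m/s and contact force between each of ring, plug_red, plug_yellow, plug_green and the fingers below 0.05 N and x of plug_red_c in the frame of tray between -0.085 and 0.085 m and y of plug_red_c in the frame of tray between -0.04 and 0.04 m and height (world z) of each of plug_red_c, plug_yellow_c, plug_green_c below 0.07 m and x of plug_yellow_c in the frame of tray between -0.085 and 0.085 m and y of plug_yellow_c in the frame of tray between -0.04 and 0.04 m and x of plug_green_c in the frame of tray between -0.085 and 0.085 m and y of plug_green_c in the frame of tray between -0.04 and 0.04 m), for 0.2 s.
At the end, for the whole second after the job is handed in: The ring lies flat, released and at rest on the brass anvil, its axis within 12 mm of the anvil's axis; each plug gauge stands upright (within 0.1 rad), released and at rest, within 12 mm of where it stood at the start (horizontal distance between ring_c and comparator below 0.012 m and z of ring_c in the frame of comparator between 0.05 and 0.06 m and angle between each of ring_c, plug_red_c, plug_yellow_c, plug_green_c's own z axis and vertical below 0.1 rad and linear speed of each of ring, plug_red, plug_yellow, plug_green below 0.02 m/s and contact force between each of ring, plug_red, plug_yellow, plug_green and the fingers below 0.05 N and distance of each of plug_red_c, plug_yellow_c, plug_green_c from where it was at the start of the episode below 0.012 m); the robot touches nothing.
It fails at once if a plug gauge is knocked over (tilted by more than 0.7 rad) (angle between any of plug_red_c, plug_yellow_c, plug_green_c's own z axis and vertical above 0.7 rad).
It fails at once if a plug gauge or the ring is dropped (falls free from more than about 20 mm: faster than 0.6 m/s with no finger on it) ((contact force between plug_red and the fingers below 0.05 N and linear speed of plug_red above 0.6 m/s) or (contact force between plug_yellow and the fingers below 0.05 N and linear speed of plug_yellow above 0.6 m/s) or (contact force between plug_green and the fingers below 0.05 N and linear speed of plug_green above 0.6 m/s) or (contact force between ring and the fingers below 0.05 N and linear speed of ring above 0.6 m/s)).
It fails at once if the oil bottle, the brass bushing or the screwdriver is moved by more than 25 mm (distance of any of oil, bushing_c, driver from where it was at the start of the episode above 0.025 m).
It also fails if it takes over 141 s, if anything falls off the work surface, if the arm or the gripper's body presses on something with over 40 N, if the wrist force passes 120 N, or if a joint passes its speed limit or range.

## Working session

There is one attempt and no reset: what is moved stays moved. The work goes in short steps, Python scripts to look and compute and a shell command to move; the robot and the scene stay as the last step left them, time stands still between calls to the robot, and variables do not carry over. Pictures are saved under pics/ and viewed, at most 14 in all, crops included, and the job is handed in when it is done.

```bash
mkdir -p pics
cat > h.py <<'E'
import numpy as np, cv2
from rig import bot, cams, models
def px2w(cam,u,v,z):
    c=cams.calibration(cam);K=np.array(c["mtx"]);R=np.array(c["R"]);t=np.array(c["t"])
    d=R.T@np.linalg.inv(K)@[u,v,1];o=-R.T@t
    return o+d*(z-o[2])/d[2]
def w2px(cam,X):
    c=cams.calibration(cam);p=np.array(c["mtx"])@(np.array(c["R"])@X+np.array(c["t"]));return p[:2]/p[2]
def cloud(cam,dep):
    c=cams.calibration(cam);K=np.array(c["mtx"]);R=np.array(c["R"]);t=np.array(c["t"])
    v,u=np.mgrid[:dep.shape[0],:dep.shape[1]]
    P=np.stack([(u-K[0,2])/K[0,0]*dep,(v-K[1,2])/K[1,1]*dep,dep],-1)
    W=(P-t)@R; W[dep==0]=np.nan
    return W
E
python3 - <<'E'
from h import *
for n in("top","side"):
    im,d=cams.capture(n);cv2.imwrite(f"pics/{n}0.png",im);np.save(f"{n}0.npy",d)
    c=cams.calibration(n);print(n,np.round(-np.array(c["R"]).T@c["t"],3),np.round(c["mtx"][0],1))
    for q,z in(("ring_c",.027),("plug_red_c",.067),("plug_yellow_c",.067),("plug_green_c",.067),("rack",0),("comparator",0),("tray",0),("oil",0),("bushing_c",.011),("driver",0)):
        print(q,[(np.round(r["conf"],2),np.round(r["position"]).tolist(),np.round(px2w(n,*r["position"],z)[:2],3).tolist()) for r in models.tip_of(q,n)[:5]])
E
```

```text
top [ 0.401 -0.008  1.325] [494.3   0.  252.3]
ring_c [(np.float64(0.64), [243.0, 187.0], [0.611, 0.038])]
plug_red_c [(np.float64(0.74), [220.0, 192.0], [0.592, 0.094])]
plug_yellow_c [(np.float64(0.77), [306.0, 202.0], [0.566, -0.127]), (np.float64(0.55), [242.0, 200.0], [0.571, 0.037]), (np.float64(0.47), [259.0, 251.0], [0.441, -0.005])]
plug_green_c [(np.float64(0.79), [261.0, 185.0], [0.609, -0.012])]
rack [(np.float64(0.88), [244.0, 199.0], [0.584, 0.036])]
comparator [(np.float64(0.76), [137.0, 224.0], [0.514, 0.323])]
tray [(np.float64(0.62), [368.0, 216.0], [0.538, -0.298])]
oil [(np.float64(0.55), [202.0, 125.0], [0.79, 0.151])]
bushing_c [(np.float64(0.61), [224.0, 263.0], [0.411, 0.086]), (np.float64(0.61), [137.0, 226.0], [0.509, 0.319])]
driver [(np.float64(0.82), [297.0, 272.0], [0.388, -0.107])]
side [0.108 0.66  0.517] [381.4   0.  256.8]
ring_c []
plug_red_c [(np.float64(0.68), [233.0, 202.0], [0.587, 0.096])]
plug_yellow_c [(np.float64(0.86), [258.0, 195.0], [0.558, 0.039]), (np.float64(0.68), [291.0, 170.0], [0.561, -0.115]), (np.float64(0.68), [229.0, 231.0], [0.526, 0.187]), (np.float64(0.22), [157.0, 211.0], [0.706, 0.217])]
plug_green_c [(np.float64(0.54), [253.0, 183.0], [0.603, -0.003])]
rack [(np.float64(0.57), [248.0, 216.0], [0.588, 0.043])]
comparator [(np.float64(0.63), [190.0, 291.0], [0.529, 0.307])]
tray [(np.float64(0.92), [323.0, 167.0], [0.557, -0.301])]
oil [(np.float64(0.72), [157.0, 213.0], [0.788, 0.154])]
bushing_c [(np.float64(0.74), [308.0, 250.0], [0.396, 0.089])]
driver [(np.float64(0.62), [348.0, 217.0], [0.384, -0.088])]
```

View pics/top0.png

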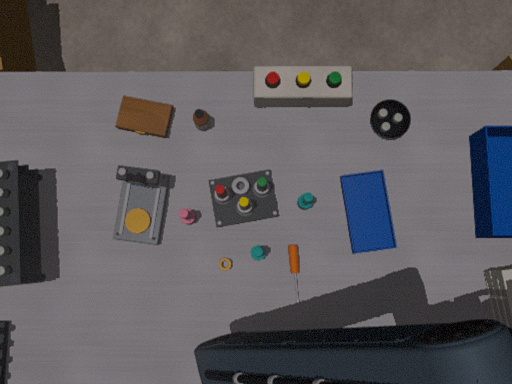

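View pics/side0.png

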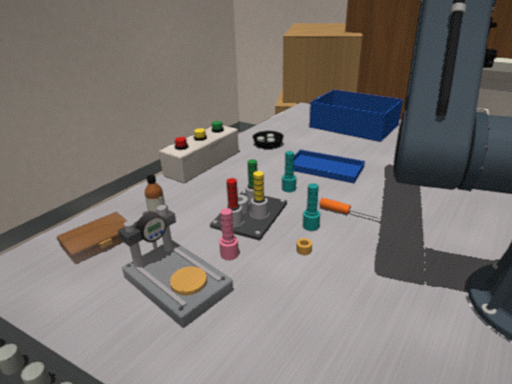

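Run:
```python
from h import *
im=cv2.imread("pics/top0.png");W=cloud("top",np.load("top0.npy"))
cv2.imwrite("pics/crop0.png",cv2.resize(im[150:260,180:420],None,fx=3.3,fy=3.3,interpolation=cv2.INTER_CUBIC))
z=W[...,2]
# tops by depth: handle tops
m=((z>.095)&(z<.135)&(W[...,0]>.3)).astype(np.uint8)
n,l,s,c=cv2.connectedComponentsWithStats(m)
for i in range(1,n):
    if s[i,4]>15:
        P=W[l==i];mn,mx=P.min(0),P.max(0);print("tops",np.round(c[i]),s[i,4],np.round((mn+mx)/2,4),np.round(mx-mn,4),np.round(np.median(P[:,2]),4),np.median(im[l==i],0))
for nm,lo,hi,box in(("rack/ring plate",.007,.017,(.45,.72,-.1,.17)),("ring top",.036,.046,(.5,.7,-.05,.12)),("comp",.026,.034,(.4,.8,.2,.45)),("anvil",.036,.044,(.4,.6,.2,.42)),("tray",.018,.026,(.35,.75,-.45,-.2))):
    m=(z>lo)&(z<hi)&(W[...,0]>box[0])&(W[...,0]<box[1])&(W[...,1]>box[2])&(W[...,1]<box[3])
    P=W[m]
    if len(P):
        r=cv2.minAreaRect(P[:,:2].astype(np.float32)*1000);print(nm,len(P),np.round(r[0],1),np.round(r[1],1),round(r[2],1),"circ",[np.round(x,1) for x in cv2.minEnclosingCircle(P[:,:2].astype(np.float32)*1000)])
```

```text
tops [273.  78.] 155 [ 0.8839 -0.0391  0.1071] [0.0348 0.0364 0.0239] 0.1119 [ 27.  31. 138.]
tops [303.  78.] 160 [ 0.8843 -0.1209  0.1069] [0.0329 0.034  0.0235] 0.1114 [  0. 137. 160.]
tops [334.  78.] 158 [ 0.8832 -0.1989  0.1071] [0.0351 0.0337 0.0236] 0.1119 [44.  97.5 27. ]
tops [199. 112.] 51 [0.7946 0.1502 0.1007] [0.0195 0.0188 0.0096] 0.0998 [41. 40. 43.]
tops [492. 177.] 322 [ 0.621  -0.6128  0.1002] [0.2806 0.0701 0.0103] 0.0986 [115.  56.  11.]
tops [ 25. 224.] 1019 [0.5094 0.5793 0.1144] [0.2991 0.0514 0.0388] 0.0981 [30. 30. 30.]
tops [138. 175.] 654 [0.6282 0.2987 0.1151] [0.0502 0.1081 0.0397] 0.1177 [59. 58. 58.]
tops [262. 182.] 87 [ 0.6107 -0.012   0.1113] [0.0231 0.0225 0.0317] 0.121 [ 56. 103.  42.]
tops [220. 189.] 88 [0.5922 0.0913 0.1119] [0.0233 0.0236 0.0317] 0.1207 [ 39.   39.  138.5]
tops [308. 197.] 81 [ 0.5744 -0.1271  0.1059] [0.0227 0.0226 0.0194] 0.1092 [109. 111.  32.]
tops [244. 201.] 84 [0.5605 0.0322 0.1147] [0.0218 0.0221 0.0292] 0.1211 [  0.  140.5 164. ]
tops [184. 213.] 82 [0.5339 0.1815 0.1054] [0.0223 0.0221 0.0208] 0.1096 [114.   95.  159.5]
tops [258. 251.] 77 [ 0.4386 -0.0023  0.1082] [0.0218 0.0221 0.0202] 0.1094 [112. 114.  34.]
tops [506. 287.] 131 [ 0.3497 -0.6067  0.1   ] [0.0976 0.0246 0.0099] 0.0987 [85. 90. 97.]
rack/ring plate 2083 [585.1  43.4] [269.  251.7] 0.1 circ [array([579.7,  29.9]), np.float64(170.9)]
ring top 198 [592.  42.] [ 94.2 101.1] 48.3 circ [array([591.5,  41.5]), np.float64(68.5)]
comp 2352 [631.  309.7] [338.9 144.8] 0.7 circ [array([634.1, 311.8]), np.float64(179.2)]
anvil 523 [534.2 280.5] [160.1 132.3] 84.8 circ [array([530.9, 289.3]), np.float64(88.8)]
tray 344 [ 550.1 -295. ] [209.8 116.3] 7.9 circ [array([ 549.7, -294.7]), np.float64(118.3)]
```

The targets are in the top view: red plug (220,190), yellow plug (244,203), green plug (262,184), ring (240,185).
Look-alikes there: pink (187,215), turquoise (306,200) and (258,251), and the coloured caps on the white box (273/303/334,78), which are not plugs. The anvil (137,221) could also be taken for the bushing (225,264).

I chose the three plugs on the black plate. The networks' offset hits on pink and turquoise are rejected. Next is the close crop, and I'm refining the positions.

View pics/crop0.png

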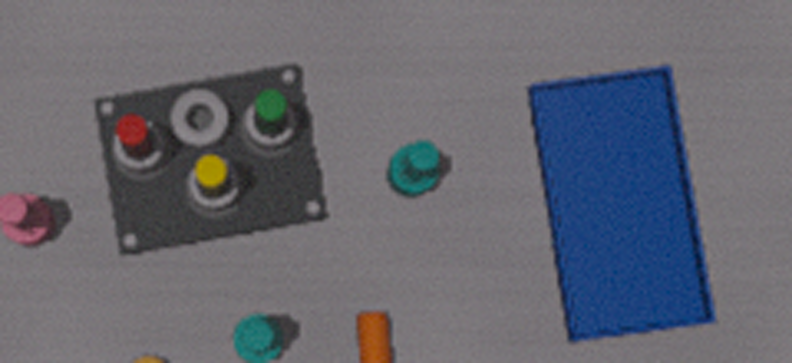

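Run:
```python
from h import *
im=cv2.imread("pics/top0.png");W=cloud("top",np.load("top0.npy"));z=W[...,2]
def box(m,x0,x1,y0,y1): return m&(W[...,0]>x0)&(W[...,0]<x1)&(W[...,1]>y0)&(W[...,1]<y1)
def rep(n,m):
    P=W[m]*1000;r=cv2.minAreaRect(P[:,:2].astype(np.float32));print(n,len(P),"mean",np.round(P.mean(0),1),"mid",np.round((P.min(0)+P.max(0))/2,1),np.round(np.ptp(P,0),1),"rect",np.round(r[0],1),np.round(r[1],1),round(r[2],1))
t=z>.117
rep("red",box(t,.57,.62,.07,.115));rep("yel",box(t,.54,.585,.01,.055));rep("grn",box(t,.59,.64,-.04,.01))
rep("ring",box((z>.036)&(z<.047),.585,.645,.01,.07))
hsv=cv2.cvtColor(im,cv2.COLOR_BGR2HSV)
rep("anvil",box((z>.034)&(z<.047)&(hsv[...,1]>120),.46,.57,.26,.37))
rep("base",box((z>.024)&(z<.05),.4,.72,.22,.42))
rep("rack",box((z>.007)&(z<.017),.48,.70,-.09,.16))
s=bot.read_state();print(s["tcp_rot"],s["opening"],s["force"])
```

```text
red 69 mean [592.2  91.3 121.9] mid [592.4  91.8 122.5] [22.9 22.7 10.4] rect [592.1  91.2] [21.8 20.9] 59.7
yel 71 mean [561.2  32.1 121.9] mid [561.1  32.2 123.5] [20.6 22.1 11.7] rect [561.2  32.2] [20.3 22.2] 3.0
grn 66 mean [610.8 -13.2 122. ] mid [610.9 -13.2 122.4] [21.  19.8  9.4] rect [610.9 -13.2] [21.  19.8] 0.1
ring 174 mean [614.2  43.9  41.7] mid [614.1  44.4  41.6] [43.7 42.3 10.8] rect [614.2  44.4] [43.7 42.3] 0.7
anvil 474 mean [520.6 312.7  40.1] mid [521.5 313.5  40.4] [63.7 64.5 12.6] rect [520.9 312.9] [64.4 62.3] 48.2
base 2684 mean [545.2 305.9  32.5] mid [554.7 307.7  36.9] [189.9 140.6  25.8] rect [560.9 307.7] [121.4 190.3] 83.0
rack 2063 mean [580.   34.9  12. ] mid [587.  42.  12.] [204.3 230.3  10. ] rect [587.1  41.8] [204.  230.3] 0.2
[[ 9.00093269e-01  4.35697266e-01 -1.18185344e-05]
 [ 4.35697266e-01 -9.00093268e-01  4.41426354e-05]
 [ 8.59504227e-06 -4.48817921e-05 -9.99999999e-01]] 0.9975370647787021 [-0.39245098 -1.24107741  0.23097011]
```

```bash
python3 -m handwheel '[[0.04,0.065,0,0,0,-0.06],[0.08,0.13,0,0,0,-0.12],[0.12,0.195,0,0,0,-0.18],[0.15,0.245,0,0,0,-0.24],[0.17,0.275,0,0,0,-0.286],[0.17,0.275,0,0,0,-0.286],[0.17,0.275,0,0,0,-0.286],[0.17,0.275,0,0,0,-0.286]]' 0.15
python3 -m handwheel '[[0.02,0.035,0,0,0,0],[0.04,0.07,0,0,0,0],[0.06,0.105,0,0,0,0],[0.09,0.14,0,0,0,0],[0.11,0.18,0,0,0,0],[0.14,0.22,0,0,0,0],[0.169,0.25,0,0,0,0],[0.169,0.275,0,0,0,0]]'
```

```text
time_s: 1.77
position: [0.4433, -0.2846, 0.2478]
tcp_rot: [[0.993, -0.12, 0.0], [-0.12, -0.993, 0.001], [0.0, -0.001, -1.0]]
force: [-0.0, -0.3, -0.5]
opening: 0.59
grasp_force: 0.0
time_s: 2.43
position: [0.6151, -0.0115, 0.248]
tcp_rot: [[0.993, -0.121, 0.005], [-0.121, -0.993, -0.001], [0.005, 0.001, -1.0]]
force: [0.9, 0.2, -0.3]
opening: 0.573
grasp_force: 0.0
```

```bash
python3 -m handwheel '[[0,0,-0.02,0,0,0],[0,0,-0.045,0,0,0],[0,0,-0.07,0,0,0],[0,0,-0.09,0,0,0],[0,0,-0.1,0,0,0],[0,0,-0.1,0,0,0],[0,0,-0.1,0,0,0],[0,0,-0.1,0,0,0]]'
python3 - <<'E'
from h import *
im,d=cams.capture("side");print(bot.read_state()["position"],w2px("side",[.611,-.013,.067]))
cv2.imwrite("pics/s1.png",cv2.resize(im[130:260,190:350],None,fx=4,fy=4,interpolation=cv2.INTER_CUBIC))
E
```

```text
time_s: 3.1
position: [0.6124, -0.0129, 0.1489]
tcp_rot: [[0.993, -0.121, 0.003], [-0.121, -0.993, -0.001], [0.003, 0.0, -1.0]]
force: [-0.5, -0.4, -0.4]
opening: 0.574
grasp_force: 0.0
[ 0.61251183 -0.01291261  0.1491479 ] [252.68116989 180.69832438]
```

View pics/s1.png

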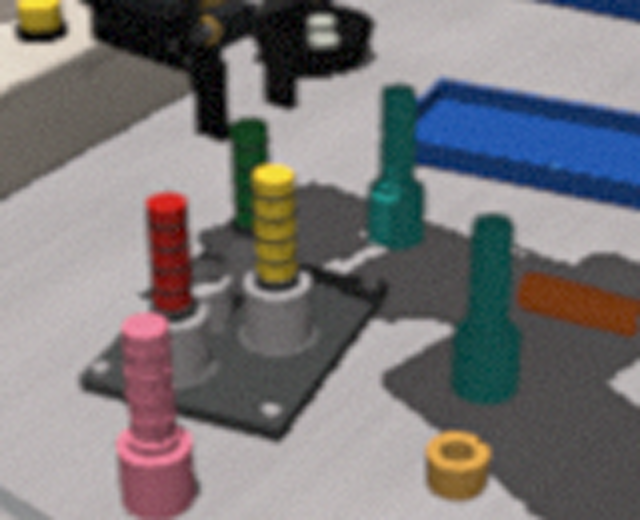

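The fingers at crop (210,110) and (280,80) straddle the green handle (250,130), so I'm descending and gripping.

```bash
python3 -m handwheel '[[0,0,-0.015,0,0,0],[0,0,-0.03,0,0,0],[0,0,-0.04,0,0,0],[0,0,-0.047,0,0,0],[0,0,-0.047,0,0,0],[0,0,-0.047,0,0,0],[0,0,-0.047,0,0,0],[0,0,-0.047,0,0,0]]'
python3 -m handwheel '[[0,0,0,0,0,0],[0,0,0,0,0,0],[0,0,0,0,0,0],[0,0,0,0,0,0],[0,0,0,0,0,0],[0,0,0,0,0,0],[0,0,0,0,0,0],[0,0,0,0,0,0]]' -1
python3 -m handwheel '[[0,0,0.005,0,0,0],[0,0,0.015,0,0,0],[0,0,0.035,0,0,0],[0,0,0.06,0,0,0],[0,0,0.085,0,0,0],[0,0,0.11,0,0,0],[0,0,0.13,0,0,0],[0,0,0.14,0,0,0]]'
```

```text
time_s: 3.82
position: [0.6119, -0.0126, 0.1014]
tcp_rot: [[0.993, -0.121, 0.002], [-0.121, -0.993, -0.0], [0.002, 0.0, -1.0]]
force: [-0.3, 0.2, 0.3]
opening: 0.573
grasp_force: 0.0
time_s: 4.48
position: [0.6113, -0.0124, 0.1006]
tcp_rot: [[0.993, -0.121, 0.0], [-0.121, -0.993, 0.0], [0.0, -0.0, -1.0]]
force: [-0.0, 0.5, 0.5]
opening: 0.27
grasp_force: 30.0
time_s: 5.15
position: [0.6124, -0.0127, 0.244]
tcp_rot: [[0.993, -0.121, 0.005], [-0.121, -0.993, -0.001], [0.005, 0.0, -1.0]]
force: [0.3, -0.1, -3.1]
opening: 0.267
grasp_force: 30.0
```

```bash
python3 -m handwheel '[[0,-0.015,0,0,0,0],[0,-0.05,0,0,0,0],[0,-0.09,0,0,0,0],[0,-0.13,0,0,0,0],[0,-0.17,0,0,0,0],[0,-0.21,0,0,0,0],[0,-0.245,0,0,0,0],[0,-0.273,0,0,0,0]]'
python3 -m handwheel '[[0,0,-0.01,0,0,0],[0,0,-0.03,0,0,0],[0,0,-0.055,0,0,0],[0,0,-0.08,0,0,0],[0,0,-0.105,0,0,0],[0,0,-0.125,0,0,0],[0,0,-0.135,0,0,0],[0,0,-0.14,0,0,0]]'
python3 -m handwheel '[[0,0,-0.001,0,0,0],[0,0,-0.002,0,0,0],[0,0,-0.003,0,0,0],[0,0,-0.005,0,0,0],[0,0,-0.006,0,0,0],[0,0,-0.007,0,0,0],[0,0,-0.007,0,0,0],[0,0,-0.007,0,0,0]]'
```

```text
time_s: 5.82
position: [0.6096, -0.2895, 0.2385]
tcp_rot: [[0.992, -0.123, -0.003], [-0.123, -0.992, 0.0], [-0.003, 0.0, -1.0]]
force: [0.7, -0.3, -4.3]
opening: 0.27
grasp_force: 30.0
time_s: 6.48
position: [0.6091, -0.2848, 0.097]
tcp_rot: [[0.993, -0.121, -0.006], [-0.121, -0.993, 0.004], [-0.006, -0.003, -1.0]]
force: [0.5, -0.2, -3.5]
opening: 0.265
grasp_force: 30.0
time_s: 7.15
position: [0.6114, -0.2855, 0.0938]
tcp_rot: [[0.993, -0.121, 0.0], [-0.121, -0.993, -0.0], [0.0, 0.0, -1.0]]
force: [0.5, 0.2, -3.3]
opening: 0.269
grasp_force: 30.0
```

```bash
python3 -m handwheel '[[0,0,-0.001,0,0,0],[0,0,-0.0015,0,0,0],[0,0,-0.0015,0,0,0],[0,0,-0.0015,0,0,0],[0,0,-0.0015,0,0,0],[0,0,-0.0015,0,0,0],[0,0,-0.0015,0,0,0],[0,0,-0.0015,0,0,0]]'
python3 -m handwheel '[[0,0,0,0,0,0],[0,0,0,0,0,0],[0,0,0,0,0,0],[0,0,0,0,0,0],[0,0,0,0,0,0],[0,0,0,0,0,0],[0,0,0,0,0,0],[0,0,0,0,0,0]]' 0.15
python3 -m handwheel '[[0,0,0.01,0,0,0],[0,0,0.03,0,0,0],[0,0,0.055,0,0,0],[0,0,0.08,0,0,0],[0,0,0.105,0,0,0],[0,0,0.125,0,0,0],[0,0,0.14,0,0,0],[0,0,0.1485,0,0,0]]'
```

```text
time_s: 7.82
position: [0.6116, -0.2857, 0.0926]
tcp_rot: [[0.993, -0.121, 0.001], [-0.121, -0.993, -0.0], [0.001, 0.0, -1.0]]
force: [-0.3, 0.6, 3.4]
opening: 0.272
grasp_force: 30.0
time_s: 8.48
position: [0.6113, -0.2855, 0.092]
tcp_rot: [[0.993, -0.121, -0.0], [-0.121, -0.993, 0.0], [-0.0, -0.0, -1.0]]
force: [-0.0, -0.1, 1.0]
opening: 0.572
grasp_force: 0.0
time_s: 9.15
position: [0.6123, -0.2861, 0.2442]
tcp_rot: [[0.993, -0.121, 0.004], [-0.121, -0.993, -0.003], [0.005, 0.002, -1.0]]
force: [0.5, -0.1, 0.8]
opening: 0.573
grasp_force: 0.0
```

```bash
python3 -m handwheel '[[-0.006,0.038,0,0,0,0],[-0.012,0.078,0,0,0,0],[-0.018,0.118,0,0,0,0],[-0.025,0.158,0,0,0,0],[-0.031,0.198,0,0,0,0],[-0.037,0.238,0,0,0,0],[-0.044,0.278,0,0,0,0],[-0.05,0.318,0,0,0,0]]'
python3 -m handwheel '[[0,0,0,0,0,0],[0,0,-0.01,0,0,0],[0,0,-0.035,0,0,0],[0,0,-0.06,0,0,0],[0,0,-0.09,0,0,0],[0,0,-0.115,0,0,0],[0,0,-0.13,0,0,0],[0,0,-0.14,0,0,0]]'
python3 -m handwheel '[[0,0,0,0,0,0],[0,0,0,0,0,0],[0,0,0,0,0,0],[0,0,0,0,0,0],[0,0,0,0,0,0],[0,0,0,0,0,0],[0,0,0,0,0,0],[0,0,0,0,0,0]]' -1
python3 -m handwheel '[[0,0,0.005,0,0,0],[0,0,0.015,0,0,0],[0,0,0.035,0,0,0],[0,0,0.06,0,0,0],[0,0,0.085,0,0,0],[0,0,0.11,0,0,0],[0,0,0.13,0,0,0],[0,0,0.14,0,0,0]]'
```

```text
time_s: 9.82
position: [0.5603, 0.0343, 0.2406]
tcp_rot: [[0.993, -0.121, -0.001], [-0.121, -0.993, 0.0], [-0.001, -0.0, -1.0]]
force: [0.9, 0.5, 0.3]
opening: 0.572
grasp_force: 0.0
time_s: 10.48
position: [0.5602, 0.0309, 0.0977]
tcp_rot: [[0.992, -0.123, -0.004], [-0.123, -0.992, 0.0], [-0.004, 0.0, -1.0]]
force: [-0.3, 0.8, 0.4]
opening: 0.576
grasp_force: 0.0
time_s: 11.15
position: [0.5622, 0.0324, 0.1017]
tcp_rot: [[0.993, -0.121, 0.002], [-0.121, -0.993, -0.0], [0.002, 0.0, -1.0]]
force: [-0.8, -0.1, 6.4]
opening: 0.265
grasp_force: 30.0
time_s: 11.82
position: [0.562, 0.0325, 0.2435]
tcp_rot: [[0.993, -0.121, 0.004], [-0.121, -0.993, -0.0], [0.004, 0.0, -1.0]]
force: [0.3, 0.0, -3.7]
opening: 0.271
grasp_force: 30.0
```

```bash
python3 -m handwheel '[[0,-0.02,0,0,0,0],[0,-0.055,0,0,0,0],[0,-0.095,0,0,0,0],[0,-0.135,0,0,0,0],[0,-0.175,0,0,0,0],[0,-0.215,0,0,0,0],[-0.005,-0.25,0,0,0,0],[-0.011,-0.28,0,0,0,0]]'
python3 -m handwheel '[[0,-0.025,0,0,0,0],[0,-0.047,0,0,0,0],[0,-0.047,-0.02,0,0,0],[0,-0.047,-0.05,0,0,0],[0,-0.047,-0.08,0,0,0],[0,-0.047,-0.11,0,0,0],[0,-0.047,-0.13,0,0,0],[0,-0.047,-0.137,0,0,0]]'
python3 -m handwheel '[[0,0,-0.001,0,0,0],[0,0,-0.002,0,0,0],[0,0,-0.003,0,0,0],[0,0,-0.004,0,0,0],[0,0,-0.005,0,0,0],[0,0,-0.007,0,0,0],[0,0,-0.008,0,0,0],[0,0,-0.008,0,0,0]]'
```

```text
time_s: 12.48
position: [0.5496, -0.25, 0.2397]
tcp_rot: [[0.993, -0.122, -0.001], [-0.122, -0.993, 0.0], [-0.001, -0.0, -1.0]]
force: [0.1, -0.2, -3.8]
opening: 0.268
grasp_force: 30.0
time_s: 13.15
position: [0.5473, -0.2923, 0.0989]
tcp_rot: [[0.993, -0.121, -0.008], [-0.121, -0.993, 0.006], [-0.009, -0.005, -1.0]]
force: [-1.2, 2.0, -2.7]
opening: 0.269
grasp_force: 30.0
time_s: 13.82
position: [0.5502, -0.2944, 0.0956]
tcp_rot: [[0.993, -0.121, -0.0], [-0.121, -0.993, 0.0], [-0.0, -0.0, -1.0]]
force: [0.1, 0.7, -3.0]
opening: 0.271
grasp_force: 30.0
```

```bash
python3 -m handwheel '[[0,0,-0.001,0,0,0],[0,0,-0.002,0,0,0],[0,0,-0.0025,0,0,0],[0,0,-0.003,0,0,0],[0,0,-0.003,0,0,0],[0,0,-0.003,0,0,0],[0,0,-0.003,0,0,0],[0,0,-0.003,0,0,0]]'
```

```text
time_s: 14.48
position: [0.5505, -0.2946, 0.0937]
tcp_rot: [[0.993, -0.121, 0.0], [-0.121, -0.993, -0.0], [0.001, 0.0, -1.0]]
force: [-1.0, 1.4, 5.3]
opening: 0.27
grasp_force: 30.0
```

```bash
python3 -m handwheel '[[0,0,0,0,0,0],[0,0,0,0,0,0],[0,0,0,0,0,0],[0,0,0,0,0,0],[0,0,0,0,0,0],[0,0,0,0,0,0],[0,0,0,0,0,0],[0,0,0,0,0,0]]' 0.15
python3 -m handwheel '[[0,0,0.01,0,0,0],[0,0,0.03,0,0,0],[0,0,0.055,0,0,0],[0,0,0.08,0,0,0],[0,0,0.105,0,0,0],[0,0,0.125,0,0,0],[0,0,0.14,0,0,0],[0,0,0.148,0,0,0]]'
python3 -m handwheel '[[0.005,0.038,0,0,0,0],[0.01,0.078,0,0,0,0],[0.015,0.118,0,0,0,0],[0.02,0.158,0,0,0,0],[0.025,0.198,0,0,0,0],[0.03,0.238,0,0,0,0],[0.036,0.278,0,0,0,0],[0.04,0.318,0,0,0,0]]'
python3 -m handwheel '[[0.001,0.03,0,0,0,0],[0.002,0.06,0,0,0,0],[0.002,0.0685,-0.02,0,0,0],[0.002,0.0685,-0.05,0,0,0],[0.002,0.0685,-0.08,0,0,0],[0.002,0.0685,-0.11,0,0,0],[0.002,0.0685,-0.13,0,0,0],[0.002,0.0685,-0.14,0,0,0]]'
python3 -m handwheel '[[0,0,0,0,0,0],[0,0,0,0,0,0],[0,0,0,0,0,0],[0,0,0,0,0,0],[0,0,0,0,0,0],[0,0,0,0,0,0],[0,0,0,0,0,0],[0,0,0,0,0,0]]'
```

```text
time_s: 15.15
position: [0.5503, -0.2946, 0.0924]
tcp_rot: [[0.993, -0.121, -0.0], [-0.121, -0.993, 0.0], [-0.0, -0.0, -1.0]]
force: [0.1, -0.7, 0.6]
opening: 0.575
grasp_force: 0.0
time_s: 15.82
position: [0.5512, -0.2951, 0.244]
tcp_rot: [[0.993, -0.121, 0.004], [-0.121, -0.993, -0.003], [0.004, 0.003, -1.0]]
force: [-0.6, -0.4, 0.1]
opening: 0.577
grasp_force: 0.0
time_s: 16.48
position: [0.5902, 0.0254, 0.2406]
tcp_rot: [[0.993, -0.121, -0.0], [-0.121, -0.993, 0.0], [-0.0, -0.0, -1.0]]
force: [0.4, -0.2, -0.6]
opening: 0.574
grasp_force: 0.0
time_s: 17.15
position: [0.59, 0.0921, 0.0974]
tcp_rot: [[0.993, -0.121, -0.006], [-0.121, -0.993, 0.0], [-0.006, 0.001, -1.0]]
force: [-0.1, -0.6, -0.0]
opening: 0.573
grasp_force: 0.0
time_s: 17.82
position: [0.5925, 0.0919, 0.101]
tcp_rot: [[0.993, -0.121, 0.001], [-0.121, -0.993, 0.0], [0.001, -0.0, -1.0]]
force: [0.5, -0.3, -0.2]
opening: 0.575
grasp_force: 0.0
```

```bash
python3 -m handwheel '[[0,0,0,0,0,0],[0,0,0,0,0,0],[0,0,0,0,0,0],[0,0,0,0,0,0],[0,0,0,0,0,0],[0,0,0,0,0,0],[0,0,0,0,0,0],[0,0,0,0,0,0]]' -1
python3 -m handwheel '[[0,0,0.005,0,0,0],[0,0,0.015,0,0,0],[0,0,0.035,0,0,0],[0,0,0.06,0,0,0],[0,0,0.085,0,0,0],[0,0,0.11,0,0,0],[0,0,0.13,0,0,0],[0,0,0.14,0,0,0]]'
python3 -m handwheel '[[-0.005,-0.02,0,0,0,0],[-0.015,-0.055,0,0,0,0],[-0.025,-0.09,0,0,0,0],[-0.035,-0.125,0,0,0,0],[-0.045,-0.16,0,0,0,0],[-0.055,-0.195,0,0,0,0],[-0.065,-0.23,0,0,0,0],[-0.075,-0.265,0,0,0,0]]'
python3 -m handwheel '[[-0.01,-0.035,0,0,0,0],[-0.017,-0.065,0,0,0,0],[-0.021,-0.09,0,0,0,0],[-0.024,-0.11,0,0,0,0],[-0.027,-0.122,0,0,0,0],[-0.028,-0.1295,0,0,0,0],[-0.028,-0.1295,0,0,0,0],[-0.028,-0.1295,0,0,0,0]]'
python3 -m handwheel '[[0,0,-0.01,0,0,0],[0,0,-0.03,0,0,0],[0,0,-0.055,0,0,0],[0,0,-0.08,0,0,0],[0,0,-0.105,0,0,0],[0,0,-0.125,0,0,0],[0,0,-0.135,0,0,0],[0,0,-0.14,0,0,0]]'
python3 -m handwheel '[[0,0,-0.001,0,0,0],[0,0,-0.002,0,0,0],[0,0,-0.003,0,0,0],[0,0,-0.004,0,0,0],[0,0,-0.005,0,0,0],[0,0,-0.006,0,0,0],[0,0,-0.007,0,0,0],[0,0,-0.007,0,0,0]]'
python3 -m handwheel '[[0,0,-0.0005,0,0,0],[0,0,-0.001,0,0,0],[0,0,-0.0015,0,0,0],[0,0,-0.0015,0,0,0],[0,0,-0.0015,0,0,0],[0,0,-0.0015,0,0,0],[0,0,-0.0015,0,0,0],[0,0,-0.0015,0,0,0]]'
```

```text
time_s: 18.48
position: [0.5923, 0.092, 0.1005]
tcp_rot: [[0.993, -0.121, -0.0], [-0.121, -0.993, 0.0], [-0.0, -0.0, -1.0]]
force: [-0.5, -0.2, -0.8]
opening: 0.272
grasp_force: 30.0
time_s: 19.15
position: [0.5935, 0.092, 0.2442]
tcp_rot: [[0.993, -0.121, 0.005], [-0.121, -0.993, -0.0], [0.005, -0.0, -1.0]]
force: [0.0, -0.4, -2.7]
opening: 0.272
grasp_force: 30.0
time_s: 19.82
position: [0.516, -0.1742, 0.2403]
tcp_rot: [[0.993, -0.121, -0.001], [-0.121, -0.993, 0.001], [-0.001, -0.001, -1.0]]
force: [0.7, -0.1, -3.2]
opening: 0.27
grasp_force: 30.0
time_s: 20.48
position: [0.4891, -0.3015, 0.2403]
tcp_rot: [[0.993, -0.121, -0.001], [-0.121, -0.993, 0.002], [-0.001, -0.002, -1.0]]
force: [-0.1, -1.3, -2.5]
opening: 0.269
grasp_force: 30.0
time_s: 21.15
position: [0.4887, -0.3005, 0.0985]
tcp_rot: [[0.993, -0.12, -0.003], [-0.119, -0.993, 0.003], [-0.003, -0.003, -1.0]]
force: [-0.5, -0.2, -2.5]
opening: 0.269
grasp_force: 30.0
time_s: 21.82
position: [0.4893, -0.3025, 0.0936]
tcp_rot: [[0.993, -0.121, 0.0], [-0.121, -0.993, 0.0], [0.0, -0.0, -1.0]]
force: [0.2, -0.3, -3.3]
opening: 0.268
grasp_force: 30.0
time_s: 22.48
position: [0.4894, -0.3026, 0.0925]
tcp_rot: [[0.993, -0.121, 0.0], [-0.121, -0.993, -0.0], [0.0, 0.0, -1.0]]
force: [-1.5, 1.6, 4.7]
opening: 0.27
grasp_force: 30.0
```

```bash
python3 -m handwheel '[[0,0,0,0,0,0],[0,0,0,0,0,0],[0,0,0,0,0,0],[0,0,0,0,0,0],[0,0,0,0,0,0],[0,0,0,0,0,0],[0,0,0,0,0,0],[0,0,0,0,0,0]]' 0.15
python3 -m handwheel '[[0,0,0.01,0,0,0],[0,0,0.03,0,0,0],[0,0,0.055,0,0,0],[0,0,0.08,0,0,0],[0,0,0.105,0,0,0],[0,0,0.125,0,0,0],[0,0,0.14,0,0,0],[0,0,0.1485,0,0,0]]' 0.5
python3 -m handwheel '[[-0.03,0.02,0,0,0,0],[-0.05,0.06,0,0,0,0],[-0.06,0.1,0,0,0,0],[-0.06,0.14,0,0,0,0],[-0.06,0.17,0,0,0,0],[-0.06,0.2,0,0,0,0],[-0.06,0.2,0,0,0,0],[-0.06,0.2,0,0,0,0]]'
python3 - <<'E'
from h import *
im,d=cams.capture("top");W=cloud("top",d);np.save("top1.npy",d)
z=W[...,2]
m=((z>.1)&(z<.125)&(W[...,0]>.44)&(W[...,0]<.68)&(W[...,1]<-.2)&(W[...,1]>-.38)).astype(np.uint8)
n,l,s,c=cv2.connectedComponentsWithStats(m)
for i in range(1,n):
    if s[i,4]>15:print(np.round(W[l==i].mean(0),4),np.median(im[l==i],0))
m=(z>.035)&(z<.048)&(W[...,0]>.57)&(W[...,0]<.66)&(W[...,1]>0)&(W[...,1]<.09)
r=cv2.minAreaRect(W[m][:,:2].astype(np.float32)*1000);print("ring",m.sum(),r,W[m].mean(0))
cv2.imwrite("pics/t1.png",im)
E
```

```text
time_s: 23.15
position: [0.4893, -0.3025, 0.092]
tcp_rot: [[0.993, -0.121, -0.0], [-0.121, -0.993, 0.0], [-0.0, -0.0, -1.0]]
force: [0.6, 0.3, 0.0]
opening: 0.571
grasp_force: 0.0
time_s: 23.82
position: [0.4901, -0.3031, 0.2437]
tcp_rot: [[0.993, -0.121, 0.003], [-0.121, -0.993, -0.003], [0.004, 0.003, -1.0]]
force: [-0.0, -0.9, 1.3]
opening: 0.75
grasp_force: 0.0
time_s: 24.48
position: [0.4288, -0.101, 0.2407]
tcp_rot: [[0.993, -0.118, -0.0], [-0.118, -0.993, -0.0], [-0.0, 0.0, -1.0]]
force: [1.0, -0.5, -0.7]
opening: 0.747
grasp_force: 0.0
[ 0.6108 -0.2847  0.1128] [ 55.  103.5  31. ]
[ 0.5489 -0.2934  0.1121] [  0.  143.  166.5]
[ 0.4892 -0.3013  0.1126] [ 28.  26. 145.]
ring 180 ((614.2841796875, 44.40338134765625), (43.49851989746094, 42.3179817199707), 0.5807909369468689) [0.61425246 0.04389123 0.04150381]
```

View pics/t1.png

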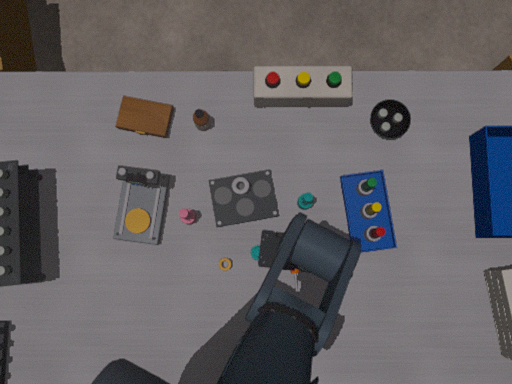

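All three plugs stand in the tray, at (370,185), (375,209) and (379,232). The ring is alone on the plate at (240,186), so I'm going for it now.

```bash
python3 -m handwheel '[[0.03,0.025,0,0,0,0],[0.06,0.048,0,0,0,0],[0.09,0.072,0,0,0,0],[0.12,0.096,0,0,0,0],[0.15,0.12,0,0,0,0],[0.175,0.137,0,0,0,0],[0.185,0.147,0,0,0,0],[0.185,0.147,0,0,0,0]]'
python3 -m handwheel '[[0,0,-0.02,0,0,0],[0,0,-0.045,0,0,0],[0,0,-0.075,0,0,0],[0,0,-0.105,0,0,0],[0,0,-0.13,0,0,0],[0,0,-0.15,0,0,0],[0,0,-0.16,0,0,0],[0,0,-0.16,0,0,0]]'
python3 -m handwheel '[[0,0,-0.01,0,0,0],[0,0,-0.02,0,0,0],[0,0,-0.03,0,0,0],[0,0,-0.036,0,0,0],[0,0,-0.04,0,0,0],[0,0,-0.04,0,0,0],[0,0,-0.04,0,0,0],[0,0,-0.04,0,0,0]]'
python3 -m handwheel '[[0,0,0,0,0,0],[0,0,0,0,0,0],[0,0,0,0,0,0],[0,0,0,0,0,0],[0,0,0,0,0,0],[0,0,0,0,0,0],[0,0,0,0,0,0],[0,0,0,0,0,0]]' -1
```

```text
time_s: 25.2
position: [0.6177, 0.0449, 0.2401]
tcp_rot: [[0.993, -0.12, 0.003], [-0.12, -0.993, 0.0], [0.003, -0.001, -1.0]]
force: [0.4, -0.8, -0.3]
opening: 0.749
grasp_force: 0.0
time_s: 25.87
position: [0.6124, 0.043, 0.078]
tcp_rot: [[0.992, -0.123, -0.006], [-0.123, -0.992, 0.0], [-0.006, 0.0, -1.0]]
force: [-0.2, 0.6, -0.3]
opening: 0.75
grasp_force: 0.0
time_s: 26.53
position: [0.6147, 0.0446, 0.0409]
tcp_rot: [[0.993, -0.121, 0.001], [-0.121, -0.993, -0.0], [0.001, -0.0, -1.0]]
force: [0.4, -0.6, -0.4]
opening: 0.757
grasp_force: 0.0
time_s: 27.2
position: [0.6145, 0.0444, 0.0408]
tcp_rot: [[0.993, -0.121, 0.0], [-0.121, -0.993, -0.0], [0.0, 0.0, -1.0]]
force: [-0.3, -0.2, 2.7]
opening: 0.526
grasp_force: 30.0
```

```bash
python3 -m handwheel '[[0,0,0.005,0,0,0],[0,0,0.015,0,0,0],[0,0,0.035,0,0,0],[0,0,0.06,0,0,0],[0,0,0.085,0,0,0],[0,0,0.11,0,0,0],[0,0,0.125,0,0,0],[0,0,0.13,0,0,0]]'
python3 -m handwheel '[[-0.01,0.02,0,0,0,0],[-0.02,0.055,0,0,0,0],[-0.033,0.09,0,0,0,0],[-0.046,0.125,0,0,0,0],[-0.06,0.16,0,0,0,0],[-0.07,0.195,0,0,0,0],[-0.08,0.225,0,0,0,0],[-0.088,0.25,0,0,0,0]]'
python3 -m handwheel '[[-0.003,0.012,0,0,0,0],[-0.005,0.019,0,0,0,0],[-0.005,0.019,-0.01,0,0,0],[-0.005,0.019,-0.03,0,0,0],[-0.005,0.019,-0.05,0,0,0],[-0.005,0.019,-0.075,0,0,0],[-0.005,0.019,-0.09,0,0,0],[-0.005,0.019,-0.095,0,0,0]]'
python3 -m handwheel '[[0,0,-0.001,0,0,0],[0,0,-0.002,0,0,0],[0,0,-0.003,0,0,0],[0,0,-0.004,0,0,0],[0,0,-0.005,0,0,0],[0,0,-0.006,0,0,0],[0,0,-0.006,0,0,0],[0,0,-0.006,0,0,0]]'
python3 -m handwheel '[[0,0,-0.0005,0,0,0],[0,0,-0.001,0,0,0],[0,0,-0.0015,0,0,0],[0,0,-0.0015,0,0,0],[0,0,-0.0015,0,0,0],[0,0,-0.0015,0,0,0],[0,0,-0.0015,0,0,0],[0,0,-0.0015,0,0,0]]'
```

```text
time_s: 27.87
position: [0.6158, 0.0444, 0.1741]
tcp_rot: [[0.993, -0.121, 0.006], [-0.121, -0.993, -0.001], [0.006, -0.0, -1.0]]
force: [-0.5, -0.0, -2.0]
opening: 0.529
grasp_force: 30.0
time_s: 28.53
position: [0.5242, 0.2965, 0.1697]
tcp_rot: [[0.993, -0.12, -0.002], [-0.12, -0.993, -0.0], [-0.002, 0.001, -1.0]]
force: [0.5, -0.8, -2.9]
opening: 0.524
grasp_force: 30.0
time_s: 29.2
position: [0.52, 0.3106, 0.0719]
tcp_rot: [[0.992, -0.123, -0.006], [-0.123, -0.992, -0.003], [-0.006, 0.004, -1.0]]
force: [0.4, -0.2, -2.0]
opening: 0.523
grasp_force: 30.0
time_s: 29.87
position: [0.5213, 0.3136, 0.0698]
tcp_rot: [[0.993, -0.121, 0.0], [-0.121, -0.993, 0.0], [0.0, -0.0, -1.0]]
force: [-0.4, -0.8, -2.4]
opening: 0.523
grasp_force: 30.0
time_s: 30.53
position: [0.5214, 0.3136, 0.0688]
tcp_rot: [[0.993, -0.121, 0.0], [-0.121, -0.993, 0.0], [0.0, -0.0, -1.0]]
force: [-2.3, -0.9, 6.1]
opening: 0.523
grasp_force: 30.0
```

```bash
python3 -m handwheel '[[0,0,0,0,0,0],[0,0,0,0,0,0],[0,0,0,0,0,0],[0,0,0,0,0,0],[0,0,0,0,0,0],[0,0,0,0,0,0],[0,0,0,0,0,0],[0,0,0,0,0,0]]' 0.5
python3 -m handwheel '[[0,0,0.005,0,0,0],[0,0,0.02,0,0,0],[0,0,0.045,0,0,0],[0,0,0.075,0,0,0],[0,0,0.105,0,0,0],[0,0,0.135,0,0,0],[0,0,0.16,0,0,0],[0,0,0.1725,0,0,0]]' 
python3 -m handwheel '[[0,-0.03,0,0,0,0],[0,-0.07,0,0,0,0],[0,-0.11,0,0,0,0],[0,-0.15,0,0,0,0],[-0.01,-0.19,0,0,0,0],[-0.02,-0.23,0,0,0,0],[-0.03,-0.27,0,0,0,0],[-0.032,-0.308,0,0,0,0]]' 0.15
python3 - <<'E'
from h import *
im,d=cams.capture("top");W=cloud("top",d)
z=W[...,2]
m=(z>.062)&(z<.08)&(W[...,0]>.47)&(W[...,0]<.575)&(W[...,1]>.26)&(W[...,1]<.37)
r=cv2.minAreaRect(W[m][:,:2].astype(np.float32)*1000);print("ring",m.sum(),r,W[m].mean(0))
m=((z>.1)&(z<.125)&(W[...,0]>.44)&(W[...,0]<.68)&(W[...,1]<-.2)&(W[...,1]>-.38)).astype(np.uint8)
n,l,s,c=cv2.connectedComponentsWithStats(m)
for i in range(1,n):
    if s[i,4]>15:print(np.round(W[l==i].mean(0),4),np.median(im[l==i],0))
cv2.imwrite("pics/t2.png",cv2.resize(im[140:270,90:200],None,fx=4,fy=4,interpolation=cv2.INTER_CUBIC))
E
```

```text
time_s: 31.2
position: [0.5213, 0.3135, 0.068]
tcp_rot: [[0.993, -0.121, -0.0], [-0.121, -0.993, -0.0], [-0.0, 0.0, -1.0]]
force: [0.1, 0.3, 0.0]
opening: 0.748
grasp_force: 0.0
time_s: 31.87
position: [0.5228, 0.3141, 0.2449]
tcp_rot: [[0.993, -0.121, 0.006], [-0.121, -0.993, 0.002], [0.006, -0.003, -1.0]]
force: [0.6, -0.3, -0.1]
opening: 0.753
grasp_force: 0.0
time_s: 32.53
position: [0.487, 0.004, 0.2409]
tcp_rot: [[0.993, -0.121, -0.002], [-0.121, -0.993, 0.0], [-0.002, -0.0, -1.0]]
force: [1.1, 0.3, -0.6]
opening: 0.578
grasp_force: 0.0
ring 202 ((522.2589111328125, 312.47430419921875), (43.94979476928711, 44.26530456542969), 2.596282958984375) [0.52130478 0.31206391 0.06965978]
[ 0.6106 -0.2847  0.1118] [ 56. 107.  33.]
[ 0.549  -0.2936  0.1126] [  0. 149. 171.]
[ 0.4891 -0.3014  0.1124] [ 29.  28. 150.]
```

View pics/t2.png

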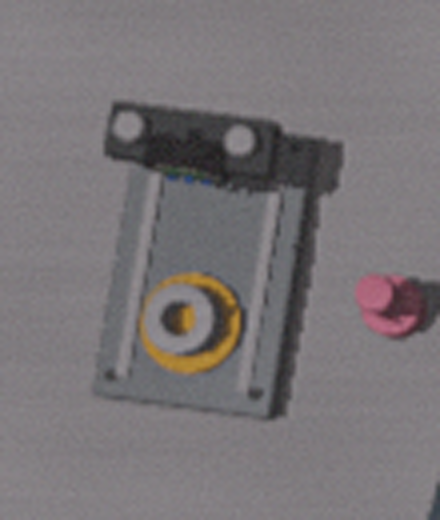

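The ring lies on the anvil at crop (180,320). Its measured centre (0.5215, 0.312) matches the anvil's (0.521, 0.313), so the offset in the picture is parallax. Next I return red.

```bash
python3 -m handwheel '[[0,-0.035,0,0,0,0],[0,-0.075,0,0,0,0],[0,-0.115,0,0,0,0],[0,-0.155,0,0,0,0],[0,-0.195,0,0,0,0],[0,-0.235,0,0,0,0],[0,-0.275,0,0,0,0],[0,-0.308,0,0,0,0]]'
python3 -m handwheel '[[0,0,0,0,0,0],[0,0,-0.01,0,0,0],[0,0,-0.035,0,0,0],[0,0,-0.065,0,0,0],[0,0,-0.095,0,0,0],[0,0,-0.125,0,0,0],[0,0,-0.14,0,0,0],[0,0,-0.148,0,0,0]]'
python3 -m handwheel '[[0,0,0,0,0,0],[0,0,0,0,0,0],[0,0,0,0,0,0],[0,0,0,0,0,0],[0,0,0,0,0,0],[0,0,0,0,0,0],[0,0,0,0,0,0],[0,0,0,0,0,0]]'
python3 -m handwheel '[[0,0,0,0,0,0],[0,0,0,0,0,0],[0,0,0,0,0,0],[0,0,0,0,0,0],[0,0,0,0,0,0],[0,0,0,0,0,0],[0,0,0,0,0,0],[0,0,0,0,0,0]]' -1
python3 -m handwheel '[[0,0,0.005,0,0,0],[0,0,0.015,0,0,0],[0,0,0.035,0,0,0],[0,0,0.06,0,0,0],[0,0,0.085,0,0,0],[0,0,0.11,0,0,0],[0,0,0.135,0,0,0],[0,0,0.148,0,0,0]]'
```

```text
time_s: 33.25
position: [0.4893, -0.3055, 0.2411]
tcp_rot: [[0.993, -0.122, 0.001], [-0.122, -0.993, -0.001], [0.001, 0.001, -1.0]]
force: [1.2, 0.2, 0.4]
opening: 0.579
grasp_force: 0.0
time_s: 33.92
position: [0.4877, -0.2991, 0.0895]
tcp_rot: [[0.993, -0.119, -0.005], [-0.119, -0.993, 0.005], [-0.005, -0.004, -1.0]]
force: [-0.8, 0.2, 0.4]
opening: 0.575
grasp_force: 0.0
time_s: 34.58
position: [0.4894, -0.3027, 0.0929]
tcp_rot: [[0.993, -0.121, 0.001], [-0.121, -0.993, -0.0], [0.001, 0.0, -1.0]]
force: [0.3, 0.1, -0.5]
opening: 0.58
grasp_force: 0.0
time_s: 35.25
position: [0.4893, -0.3026, 0.0925]
tcp_rot: [[0.993, -0.121, -0.0], [-0.121, -0.993, 0.0], [-0.0, 0.0, -1.0]]
force: [0.1, -0.4, 0.6]
opening: 0.27
grasp_force: 30.0
time_s: 35.92
position: [0.4902, -0.3031, 0.2444]
tcp_rot: [[0.993, -0.121, 0.004], [-0.121, -0.993, -0.003], [0.004, 0.003, -1.0]]
force: [0.1, 0.9, -3.0]
opening: 0.273
grasp_force: 30.0
```

```bash
python3 -m handwheel '[[0.005,0.02,0,0,0,0],[0.015,0.055,0,0,0,0],[0.025,0.09,0,0,0,0],[0.035,0.125,0,0,0,0],[0.045,0.16,0,0,0,0],[0.055,0.195,0,0,0,0],[0.065,0.23,0,0,0,0],[0.075,0.265,0,0,0,0]]'
python3 -m handwheel '[[0.01,0.035,0,0,0,0],[0.017,0.065,0,0,0,0],[0.021,0.09,0,0,0,0],[0.024,0.11,0,0,0,0],[0.027,0.122,0,0,0,0],[0.028,0.1295,0,0,0,0],[0.028,0.1295,0,0,0,0],[0.028,0.1295,0,0,0,0]]'
python3 -m handwheel '[[0,0,-0.01,0,0,0],[0,0,-0.03,0,0,0],[0,0,-0.055,0,0,0],[0,0,-0.08,0,0,0],[0,0,-0.105,0,0,0],[0,0,-0.125,0,0,0],[0,0,-0.131,0,0,0],[0,0,-0.133,0,0,0]]'
python3 -m handwheel '[[0,0,-0.001,0,0,0],[0,0,-0.002,0,0,0],[0,0,-0.003,0,0,0],[0,0,-0.004,0,0,0],[0,0,-0.005,0,0,0],[0,0,-0.006,0,0,0],[0,0,-0.006,0,0,0],[0,0,-0.006,0,0,0]]'
python3 -m handwheel '[[0,0,-0.0005,0,0,0],[0,0,-0.001,0,0,0],[0,0,-0.0015,0,0,0],[0,0,-0.0015,0,0,0],[0,0,-0.0015,0,0,0],[0,0,-0.0015,0,0,0],[0,0,-0.0015,0,0,0],[0,0,-0.0015,0,0,0]]'
```

```text
time_s: 36.58
position: [0.5641, -0.0356, 0.2412]
tcp_rot: [[0.993, -0.121, -0.0], [-0.121, -0.993, 0.0], [-0.0, -0.0, -1.0]]
force: [0.4, 0.1, -3.3]
opening: 0.266
grasp_force: 30.0
time_s: 37.25
position: [0.5921, 0.0913, 0.2406]
tcp_rot: [[0.993, -0.121, -0.0], [-0.121, -0.993, -0.001], [-0.0, 0.001, -1.0]]
force: [-0.4, 0.5, -2.2]
opening: 0.269
grasp_force: 30.0
time_s: 37.92
position: [0.591, 0.0908, 0.1054]
tcp_rot: [[0.992, -0.123, -0.004], [-0.123, -0.992, -0.0], [-0.004, 0.001, -1.0]]
force: [-0.2, -0.1, -2.2]
opening: 0.268
grasp_force: 30.0
time_s: 38.58
position: [0.5923, 0.0921, 0.1016]
tcp_rot: [[0.993, -0.121, 0.0], [-0.121, -0.993, -0.0], [0.0, 0.0, -1.0]]
force: [0.4, -0.7, -2.7]
opening: 0.269
grasp_force: 30.0
time_s: 39.25
position: [0.5925, 0.092, 0.1005]
tcp_rot: [[0.993, -0.121, 0.0], [-0.121, -0.993, 0.0], [0.0, -0.0, -1.0]]
force: [-1.7, 0.0, 3.2]
opening: 0.269
grasp_force: 30.0
```

```bash
python3 -m handwheel '[[0,0,0,0,0,0],[0,0,0,0,0,0],[0,0,0,0,0,0],[0,0,0,0,0,0],[0,0,0,0,0,0],[0,0,0,0,0,0],[0,0,0,0,0,0],[0,0,0,0,0,0]]' 0.15
python3 -m handwheel '[[0,0,0.01,0,0,0],[0,0,0.03,0,0,0],[0,0,0.055,0,0,0],[0,0,0.08,0,0,0],[0,0,0.105,0,0,0],[0,0,0.125,0,0,0],[0,0,0.135,0,0,0],[0,0,0.1405,0,0,0]]'
python3 -m handwheel '[[-0.005,-0.03,0,0,0,0],[-0.01,-0.065,0,0,0,0],[-0.015,-0.1,0,0,0,0],[-0.02,-0.14,0,0,0,0],[-0.025,-0.18,0,0,0,0],[-0.03,-0.22,0,0,0,0],[-0.036,-0.26,0,0,0,0],[-0.04,-0.3,0,0,0,0]]'
python3 -m handwheel '[[-0.001,-0.035,0,0,0,0],[-0.002,-0.065,0,0,0,0],[-0.002,-0.0865,0,0,0,0],[-0.002,-0.0865,-0.02,0,0,0],[-0.002,-0.0865,-0.05,0,0,0],[-0.002,-0.0865,-0.08,0,0,0],[-0.002,-0.0865,-0.11,0,0,0],[-0.002,-0.0865,-0.135,0,0,0]]'
python3 -m handwheel '[[0,0,-0.008,0,0,0],[0,0,-0.013,0,0,0],[0,0,-0.013,0,0,0],[0,0,-0.013,0,0,0],[0,0,-0.013,0,0,0],[0,0,-0.013,0,0,0],[0,0,-0.013,0,0,0],[0,0,-0.013,0,0,0]]'
python3 -m handwheel '[[0,0,0,0,0,0],[0,0,0,0,0,0],[0,0,0,0,0,0],[0,0,0,0,0,0],[0,0,0,0,0,0],[0,0,0,0,0,0],[0,0,0,0,0,0],[0,0,0,0,0,0]]' -1
python3 -m handwheel '[[0,0,0.005,0,0,0],[0,0,0.015,0,0,0],[0,0,0.035,0,0,0],[0,0,0.06,0,0,0],[0,0,0.085,0,0,0],[0,0,0.11,0,0,0],[0,0,0.135,0,0,0],[0,0,0.148,0,0,0]]'
```

```text
time_s: 39.92
position: [0.5923, 0.092, 0.1]
tcp_rot: [[0.993, -0.121, -0.0], [-0.121, -0.993, -0.0], [-0.0, 0.0, -1.0]]
force: [0.2, 0.1, -0.9]
opening: 0.572
grasp_force: 0.0
time_s: 40.58
position: [0.5931, 0.092, 0.243]
tcp_rot: [[0.993, -0.121, 0.004], [-0.121, -0.993, -0.0], [0.004, -0.0, -1.0]]
force: [0.5, 0.4, -0.8]
opening: 0.574
grasp_force: 0.0
time_s: 41.25
position: [0.5508, -0.2094, 0.2394]
tcp_rot: [[0.993, -0.121, -0.003], [-0.121, -0.993, 0.002], [-0.003, -0.001, -1.0]]
force: [0.9, 0.0, 0.3]
opening: 0.575
grasp_force: 0.0
time_s: 41.92
position: [0.5488, -0.2936, 0.1025]
tcp_rot: [[0.993, -0.121, -0.003], [-0.121, -0.993, 0.003], [-0.004, -0.002, -1.0]]
force: [-0.4, -0.1, -0.4]
opening: 0.575
grasp_force: 0.0
time_s: 42.58
position: [0.5507, -0.2948, 0.0935]
tcp_rot: [[0.993, -0.121, 0.001], [-0.121, -0.993, -0.001], [0.001, 0.001, -1.0]]
force: [0.1, -0.6, 0.5]
opening: 0.573
grasp_force: 0.0
time_s: 43.25
position: [0.5503, -0.2945, 0.0925]
tcp_rot: [[0.993, -0.121, -0.0], [-0.121, -0.993, 0.0], [-0.0, -0.0, -1.0]]
force: [-0.4, 0.2, -1.5]
opening: 0.266
grasp_force: 30.0
time_s: 43.92
position: [0.5512, -0.2951, 0.2445]
tcp_rot: [[0.993, -0.121, 0.004], [-0.121, -0.993, -0.003], [0.004, 0.003, -1.0]]
force: [0.8, -1.2, -3.3]
opening: 0.268
grasp_force: 30.0
```

```bash
python3 -m handwheel '[[0,0.02,0,0,0,0],[0,0.055,0,0,0,0],[0.005,0.095,0,0,0,0],[0.005,0.135,0,0,0,0],[0.008,0.175,0,0,0,0],[0.011,0.21,0,0,0,0],[0.011,0.245,0,0,0,0],[0.011,0.275,0,0,0,0]]'
python3 -m handwheel '[[0,0.025,0,0,0,0],[0,0.042,0,0,0,0],[0,0.052,0,0,0,0],[0,0.052,0,0,0,0],[0,0.052,0,0,0,0],[0,0.052,-0.01,0,0,0],[0,0.052,-0.03,0,0,0],[0,0.052,-0.055,0,0,0]]'
python3 -m handwheel '[[0,0,-0.025,0,0,0],[0,0,-0.05,0,0,0],[0,0,-0.07,0,0,0],[0,0,-0.076,0,0,0],[0,0,-0.08,0,0,0],[0,0,-0.083,0,0,0],[0,0,-0.083,0,0,0],[0,0,-0.083,0,0,0]]'
python3 -m handwheel '[[0,0,-0.0005,0,0,0],[0,0,-0.001,0,0,0],[0,0,-0.0015,0,0,0],[0,0,-0.002,0,0,0],[0,0,-0.002,0,0,0],[0,0,-0.002,0,0,0],[0,0,-0.002,0,0,0],[0,0,-0.002,0,0,0]]'
```

```text
time_s: 44.58
position: [0.5605, -0.0169, 0.241]
tcp_rot: [[0.993, -0.12, -0.0], [-0.12, -0.993, 0.001], [-0.001, -0.001, -1.0]]
force: [-0.2, 0.1, -3.9]
opening: 0.273
grasp_force: 30.0
time_s: 45.25
position: [0.5629, 0.0307, 0.1861]
tcp_rot: [[0.992, -0.123, 0.005], [-0.123, -0.992, -0.001], [0.005, 0.001, -1.0]]
force: [-1.2, -0.7, -4.1]
opening: 0.265
grasp_force: 30.0
time_s: 45.92
position: [0.5622, 0.0321, 0.1035]
tcp_rot: [[0.993, -0.121, 0.002], [-0.121, -0.993, -0.0], [0.002, 0.0, -1.0]]
force: [-0.3, -0.1, -2.6]
opening: 0.27
grasp_force: 30.0
time_s: 46.58
position: [0.5613, 0.0325, 0.1005]
tcp_rot: [[0.993, -0.121, 0.0], [-0.121, -0.993, -0.0], [0.0, -0.0, -1.0]]
force: [0.3, -0.7, -3.8]
opening: 0.269
grasp_force: 30.0
```

```bash
python3 -m handwheel '[[0,0,-0.0003,0,0,0],[0,0,-0.0006,0,0,0],[0,0,-0.001,0,0,0],[0,0,-0.001,0,0,0],[0,0,-0.001,0,0,0],[0,0,-0.001,0,0,0],[0,0,-0.001,0,0,0],[0,0,-0.001,0,0,0]]'
```

```text
time_s: 47.25
position: [0.5614, 0.0325, 0.1004]
tcp_rot: [[0.993, -0.121, 0.001], [-0.121, -0.993, -0.0], [0.001, 0.0, -1.0]]
force: [-1.5, -0.7, 5.1]
opening: 0.272
grasp_force: 30.0
```

```bash
python3 -m handwheel '[[0,0,0,0,0,0],[0,0,0,0,0,0],[0,0,0,0,0,0],[0,0,0,0,0,0],[0,0,0,0,0,0],[0,0,0,0,0,0],[0,0,0,0,0,0],[0,0,0,0,0,0]]' 0.15
python3 -m handwheel '[[0,0,0.01,0,0,0],[0,0,0.03,0,0,0],[0,0,0.055,0,0,0],[0,0,0.08,0,0,0],[0,0,0.105,0,0,0],[0,0,0.125,0,0,0],[0,0,0.135,0,0,0],[0,0,0.141,0,0,0]]'
python3 -m handwheel '[[0.006,-0.038,0,0,0,0],[0.012,-0.078,0,0,0,0],[0.018,-0.118,0,0,0,0],[0.025,-0.158,0,0,0,0],[0.031,-0.198,0,0,0,0],[0.037,-0.238,0,0,0,0],[0.044,-0.278,0,0,0,0],[0.05,-0.318,0,0,0,0]]'
python3 -m handwheel '[[0,0,0,0,0,0],[0,0,-0.01,0,0,0],[0,0,-0.035,0,0,0],[0,0,-0.065,0,0,0],[0,0,-0.095,0,0,0],[0,0,-0.125,0,0,0],[0,0,-0.14,0,0,0],[0,0,-0.148,0,0,0]]'
python3 -m handwheel '[[0,0,0,0,0,0],[0,0,0,0,0,0],[0,0,0,0,0,0],[0,0,0,0,0,0],[0,0,0,0,0,0],[0,0,0,0,0,0],[0,0,0,0,0,0],[0,0,0,0,0,0]]'
python3 -m handwheel '[[0,0,0,0,0,0],[0,0,0,0,0,0],[0,0,0,0,0,0],[0,0,0,0,0,0],[0,0,0,0,0,0],[0,0,0,0,0,0],[0,0,0,0,0,0],[0,0,0,0,0,0]]' -1
python3 -m handwheel '[[0,0,0.005,0,0,0],[0,0,0.015,0,0,0],[0,0,0.035,0,0,0],[0,0,0.06,0,0,0],[0,0,0.085,0,0,0],[0,0,0.11,0,0,0],[0,0,0.135,0,0,0],[0,0,0.148,0,0,0]]'
```

```text
time_s: 47.92
position: [0.5613, 0.0325, 0.0995]
tcp_rot: [[0.993, -0.121, -0.0], [-0.121, -0.993, 0.0], [-0.0, -0.0, -1.0]]
force: [0.0, -0.3, 0.8]
opening: 0.571
grasp_force: 0.0
time_s: 48.58
position: [0.562, 0.0324, 0.2428]
tcp_rot: [[0.993, -0.121, 0.004], [-0.121, -0.993, -0.0], [0.004, 0.0, -1.0]]
force: [-0.4, -0.2, 0.4]
opening: 0.577
grasp_force: 0.0
time_s: 49.25
position: [0.6107, -0.2872, 0.2392]
tcp_rot: [[0.993, -0.121, -0.002], [-0.121, -0.993, 0.002], [-0.002, -0.001, -1.0]]
force: [0.9, 0.6, -0.0]
opening: 0.577
grasp_force: 0.0
time_s: 49.92
position: [0.6085, -0.2818, 0.0879]
tcp_rot: [[0.993, -0.119, -0.008], [-0.119, -0.993, 0.006], [-0.008, -0.005, -1.0]]
force: [-0.5, 0.0, 0.8]
opening: 0.574
grasp_force: 0.0
time_s: 50.58
position: [0.6115, -0.2857, 0.0931]
tcp_rot: [[0.993, -0.121, 0.001], [-0.121, -0.993, -0.0], [0.001, 0.0, -1.0]]
force: [0.2, 0.4, -0.6]
opening: 0.574
grasp_force: 0.0
time_s: 51.25
position: [0.6113, -0.2856, 0.0925]
tcp_rot: [[0.993, -0.121, -0.0], [-0.121, -0.993, -0.0], [-0.0, 0.0, -1.0]]
force: [0.5, -0.3, -0.4]
opening: 0.267
grasp_force: 30.0
time_s: 51.92
position: [0.6123, -0.286, 0.2447]
tcp_rot: [[0.993, -0.121, 0.004], [-0.121, -0.993, -0.003], [0.005, 0.002, -1.0]]
force: [0.4, -0.1, -3.8]
opening: 0.268
grasp_force: 30.0
```

Back to (0.611, -0.013): dy +0.273.

```bash
python3 -m handwheel '[[0,0.015,0,0,0,0],[0,0.05,0,0,0,0],[0,0.09,0,0,0,0],[0,0.13,0,0,0,0],[0,0.17,0,0,0,0],[0,0.21,0,0,0,0],[0,0.245,0,0,0,0],[0,0.265,0,0,0,0]]'
python3 -m handwheel '[[0,0.005,0,0,0,0],[0,0.008,0,0,0,0],[0,0.008,0,0,0,0],[0,0.008,0,0,0,0],[0,0.008,-0.01,0,0,0],[0,0.008,-0.025,0,0,0],[0,0.008,-0.045,0,0,0],[0,0.008,-0.065,0,0,0]]'
python3 -m handwheel '[[0,0,-0.02,0,0,0],[0,0,-0.04,0,0,0],[0,0,-0.06,0,0,0],[0,0,-0.067,0,0,0],[0,0,-0.071,0,0,0],[0,0,-0.073,0,0,0],[0,0,-0.073,0,0,0],[0,0,-0.073,0,0,0]]'
python3 -m handwheel '[[0,0,-0.0005,0,0,0],[0,0,-0.001,0,0,0],[0,0,-0.0015,0,0,0],[0,0,-0.002,0,0,0],[0,0,-0.0025,0,0,0],[0,0,-0.0025,0,0,0],[0,0,-0.0025,0,0,0],[0,0,-0.0025,0,0,0]]'
```

```text
time_s: 52.58
position: [0.609, -0.0149, 0.2396]
tcp_rot: [[0.993, -0.118, -0.004], [-0.118, -0.993, 0.003], [-0.004, -0.003, -1.0]]
force: [0.3, -0.0, -3.3]
opening: 0.272
grasp_force: 30.0
time_s: 53.25
position: [0.6116, -0.0141, 0.1746]
tcp_rot: [[0.992, -0.123, 0.001], [-0.123, -0.992, -0.0], [0.001, 0.0, -1.0]]
force: [-0.2, -1.5, -4.0]
opening: 0.265
grasp_force: 30.0
time_s: 53.92
position: [0.6122, -0.0129, 0.1036]
tcp_rot: [[0.993, -0.121, 0.002], [-0.121, -0.993, -0.0], [0.002, 0.0, -1.0]]
force: [-1.0, -0.1, -2.8]
opening: 0.271
grasp_force: 30.0
time_s: 54.58
position: [0.6115, -0.0125, 0.1004]
tcp_rot: [[0.993, -0.121, 0.0], [-0.121, -0.993, -0.0], [0.0, -0.0, -1.0]]
force: [-0.3, 0.3, 0.9]
opening: 0.268
grasp_force: 30.0
```

Just touching, so I release, rise, back off and check.

```bash
python3 -m handwheel '[[0,0,0,0,0,0],[0,0,0,0,0,0],[0,0,0,0,0,0],[0,0,0,0,0,0],[0,0,0,0,0,0],[0,0,0,0,0,0],[0,0,0,0,0,0],[0,0,0,0,0,0]]' 0.15
python3 -m handwheel '[[0,0,0.01,0,0,0],[0,0,0.03,0,0,0],[0,0,0.055,0,0,0],[0,0,0.08,0,0,0],[0,0,0.105,0,0,0],[0,0,0.125,0,0,0],[0,0,0.14,0,0,0],[0,0,0.15,0,0,0]]'
python3 -m handwheel '[[-0.005,-0.03,0,0,0,0],[-0.015,-0.07,0,0,0,0],[-0.03,-0.11,0,0,0,0],[-0.05,-0.145,0,0,0,0],[-0.07,-0.18,0,0,0,0],[-0.09,-0.215,0,0,0,0],[-0.1,-0.24,0,0,0,0],[-0.1,-0.24,0,0,0,0]]'
python3 - <<'E'
from h import *
im,d=cams.capture("top");W=cloud("top",d);z=W[...,2]
m=((z>.117)&(z<.135)&(W[...,0]>.5)&(W[...,0]<.68)&(W[...,1]<.14)&(W[...,1]>-.06)).astype(np.uint8)
n,l,s,c=cv2.connectedComponentsWithStats(m)
for i in range(1,n):
    if s[i,4]>15:print(np.round(W[l==i].mean(0),4),np.median(im[l==i],0))
m=(z>.062)&(z<.08)&(W[...,0]>.47)&(W[...,0]<.575)&(W[...,1]>.26)&(W[...,1]<.37)
print("ring",W[m].mean(0))
cv2.imwrite("pics/t3.png",im)
E
```

```text
time_s: 55.25
position: [0.6114, -0.0125, 0.1001]
tcp_rot: [[0.993, -0.121, 0.0], [-0.121, -0.993, 0.0], [0.0, -0.0, -1.0]]
force: [0.5, -0.6, 0.3]
opening: 0.573
grasp_force: 0.0
time_s: 55.92
position: [0.6121, -0.0126, 0.2531]
tcp_rot: [[0.993, -0.121, 0.004], [-0.121, -0.993, -0.001], [0.004, 0.0, -1.0]]
force: [0.6, 0.0, 0.1]
opening: 0.572
grasp_force: 0.0
time_s: 56.58
position: [0.5093, -0.2575, 0.2502]
tcp_rot: [[0.992, -0.127, -0.001], [-0.127, -0.992, -0.002], [-0.0, 0.003, -1.0]]
force: [0.7, 0.8, 0.1]
opening: 0.575
grasp_force: 0.0
[ 0.6113 -0.0131  0.1219] [ 65.  118.5  48.5]
[0.5919 0.091  0.1218] [ 44.  46. 159.]
[0.5603 0.0319 0.122 ] [  0. 159. 182.]
ring [0.52140294 0.31197513 0.06983306]
```

View pics/t3.png

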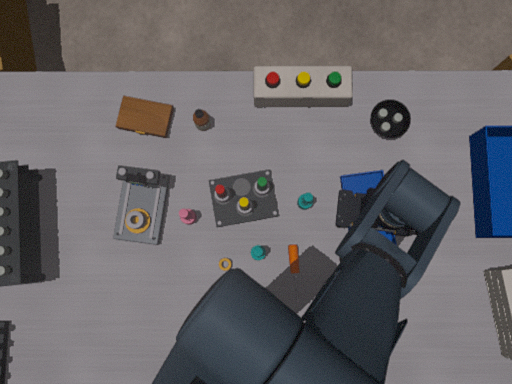

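The plugs are back at (220,190), (244,203) and (262,184), within 1 mm of where they started. The ring is on the anvil at (137,220), and the oil bottle, bushing and driver have not moved.

```bash
python3 -m handwheel '[[0,0,0,0,0,0],[0,0,0,0,0,0],[0,0,0,0,0,0],[0,0,0,0,0,0],[0,0,0,0,0,0],[0,0,0,0,0,0],[0,0,0,0,0,0],[0,0,0,0,0,0]]' >/dev/null; python3 -c "
from rig import bot
print(bot.hand_in())"
```

```text
the job is handed in; nothing more can be done
None
```

The job is handed in, with no verdict shown: in the last picture the ring lies centred on the anvil to about 1 mm, all three plug gauges stand within about 1 mm of their original spots, and the oil bottle, bushing and screwdriver look unmoved.

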